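# Fetch the paste tin from behind the cans

## Task

The drilling kit is missing its tin of cutting paste, the short tin in the far row of the four-bay spill tray, hemmed in by an aerosol, an oil bottle and a cone-top can. First set all three of these aside standing on the rubber mat, then seat the tin fully home in the empty round pocket of the kit's foam, and then put each of the three back upright in the middle of the very bay it came from. Keep all containers upright throughout, and leave the little oil can and the tape measure where they are.

Things in the scene. Friction and masses are not known exactly. Their poses are not given: they have to be found in the camera images.
- aerosol_mid (a point): Aerosol can, grey and white, 165 mm tall, body diameter 52, with a white plastic cap (diameter 42) that is the top 36 mm; about 0.22 kg. The point lies on its axis half-way up (82.5 mm below the top); z up along the can. Grip the cap. It stands at the start in one bay of the spill tray, which is its own bay.
- oil_bottle_mid (a point): Round black plastic oil bottle with pale label, 150 mm tall, body diameter 56, sloping shoulder from 88 to 112 mm up, grey screw cap (diameter 30) that is the top 32 mm; about 0.20 kg. The point lies on its axis half-way up (75 mm below the top); z up. Grip the cap. It stands at the start in its own bay of the spill tray.
- cone_can_mid (a point): Bare steel and grey can with a cone-shaped top, 140 mm tall, body diameter 58, cone from 90 to 104 mm up, black screw cap (diameter 38) that is the top 32 mm; about 0.24 kg. The point lies on its axis half-way up (70 mm below the top); z up. Grip the cap. It stands at the start in its own bay of the spill tray.
- paste_tin_mid (a point): Tin of cutting paste: the short, plain cylinder, bare metal lid and paper band, diameter 57, 66 mm tall, about 0.18 kg. The point lies on its axis half-way up (33 mm above its base); z up. It stands at the start in a bay of the tray's far row. Gripped at this height or above, the fingertips pass over the tray's rim and the foam.
- tray: Spill tray, fixed: square sheet-metal tray 172 x 172 mm with rim and a cross-shaped divider, 13 mm high in all, floor 4 mm thick. It has four square bays 80 mm wide, their centres at (+-42, +-42) mm in its frame. Origin at its centre on the bench; x points away from the robot (far row), y to the left, z up. At the start the four containers stand in the centres of the four bays.
- mat: Black ribbed rubber bench mat, fixed, 160 mm (x) by 250 mm (y), 3 mm thick, empty at the start: the side area. Origin at its centre on the bench, z up. Room for the three containers in a row along its y axis, 80 mm apart.
- kit_pocket (a point): Empty round pocket, diameter 72 mm and 10 mm deep, in the drilling kit's black foam inlay (180 mm in x, 240 mm in y, 30 mm high, fixed). The point lies at the centre of the pocket's floor, 20 mm above the bench; the inlay's centre lies at (+25, +62) mm from it in its frame. x away from the robot, y left, z up. The drills and countersink lying in the other cut-outs stand less than 10 mm above the foam; the pocket's rim is at least 20 mm from the next cut-out.
- oiler_mid (a point): Bystander: small green pump oil can with brass spout, diameter 60, 68 mm to its shoulder and 121 mm to the spout's tip; the spout reaches 65 mm to its +y. The point lies on its axis 34 mm above the bench. Not to be moved.
- tape_mid (a point): Bystander: black tape measure with yellow discs, 70 x 36 x 66 mm, standing on edge. The point lies at its middle, 31 mm above the bench. Not to be moved.
There are look-alikes about, which are no part of the job. What is shaped like the part that bears cone_can_mid but purple or yellow is not meant.

How it is judged:
By the outcome, as a careful person would: the job done as asked, in the order asked, and still so for the second after the job is handed in, with the robot touching nothing.
It also fails if it takes over 136 s, if anything falls off the work surface, if the arm or the gripper's body presses on something with over 40 N, if the wrist force passes 120 N, or if a joint passes its speed limit or range.

## Robot

A 6-joint arm with a two-finger parallel gripper is mounted at the origin on the work surface. World frame = base frame: x ahead of the robot, y to its left, z up, the work surface at z = 0. Lengths are in mm, angles in rad, forces in N, time in s.
With the tool pointing down it reaches from about 400 to 925 mm from the base axis. Payload 12.5 kg.
Tool frame: the origin (TCP) lies on the mounting face of the last link; the fingertips stand 190 mm ahead of it and the grasp point (between the pads) lies 171 mm ahead of it; z points along the fingers, y is the line along which they close (so a half turn about z gives the same grasp; the last joint's range is limited). The gripper opens to 95 mm and grips with 3 to 60 N. Pads are 20 mm wide; open, the fingers measure 119 mm over their backs; the gripper's body (75 mm by 180 mm) begins 59 mm behind the grasp point.
Start: joints at [1.025, 0.491, 1.559, -0, 1.092, -0.106], TCP at [266.076, 565.534, 404.761] pointing down, gripper open.
Joint ranges: [-3.1, 3.1], [-0.84, 2.19], [0.05, 2.79], [-1.13, 4.28], [0.06, 2.93], [-2.69, 2.69]. Speed limits (rad/s): [2.22, 2.22, 2.79, 3.14, 3.14, 3.14].

## Interface

Orientations are given as [roll, pitch, yaw] about the fixed x, y, z axes, in that order (R = Rz(yaw) Ry(pitch) Rx(roll)).
In Python, from cell import env gives the robot as it stands.
- The arm moves only by the tool carry_out, never from a script. Its argument "series" is a list of rows, each a list of 5 numbers: the shift along the tool's x, y, z in m, then the turn about the tool's z in degrees, then the opening, from 0 (shut) to 1 (fully open). A call has 1 to 20 rows; each row is the pose to reach, as a shift and turn from the pose commanded when the call began, along the tool's axes at that moment; what a row does not reach only later rows make up. A row lasts 1/8 s, in which the tool goes at most 62.5 mm and 10.7 degrees, less where a joint would pass 70% of its speed; a pose out of reach is approached as far as the arm can. A call with a gripper value outside its range is refused whole. The fingers move at their own pace and stop on an object; the grip force is fixed at half the most. Time passes only in rows, so rows that repeat a pose let the fingers close. It gives the time, the measured TCP pose, the force, the opening and the grip force at its end, in the units of the state.
- env.state(): the state, without advancing time (a new reading comes with each control period).
- env.read_camera(name): name is "scene" or "top" or "wrist"; returns (picture, depth): 400x640x3 uint8, red, green, blue; 400x640 float32, mm along the optical axis (not along the pixel's ray), 0 where there is no reading.
- env.get_calibration(name): a dict with "intrinsics" (3x3 intrinsics, pixels), "D" ([k1, k2, p1, p2, k3] as OpenCV has them; the pictures are not rectified), "cam_to_world" (4x4, takes a point from camera to world coordinates); the wrist camera has in their place "T_tool_cam" (4x4, takes a point from camera to tool coordinates, whose origin is the TCP and whose axes are the flange's). Camera axes: x right, y up, looking along -z (the intrinsics and any distortion apply to the point x, -y, -z); pixel columns grow to the right and rows downward; lengths in mm; the calibration is good to about 2 mm. A picture is of the moment at which its call begins: read the wrist's pose just before it. get_calibration takes no time and is no camera call.
- env.job_done(): hands the job in; it is judged then, once.
The state is a dict: "t": time; "joints": joint angles; "qvel": joint speeds; "tau": joint torques, N m; "eef_pos": TCP position; "tcp_rot": TCP orientation; "ft_force": force on the tool from outside, world axes, zero at the start; "moment": the same for the moment, N m; "opening": opening from 0.0 (shut) to 1.0 (fully open); "grip_force": force on a finger pad.
Only numpy, scipy, OpenCV 4.12 (cv2) and the standard library are available. Lean on these libraries where they do the work, as an engineer would, in place of code of your own. Each camera call takes 0.05 s, during which the arm holds its last target. There are 200 camera calls.

## Working session

There is one attempt and no reset: what is moved stays moved. The work goes in short steps, Python scripts to look and compute and a tool call to move; the robot and the scene stay as the last step left them, time stands still between calls to the robot, and variables do not carry over. Pictures are saved under pics/ and viewed, at most 14 in all, crops included, and the job is handed in when it is done.

Besides the shell and the picture viewer there is one more tool, called after "Emit:" as name(argument=value, ...) on one line, values as JSON. carry_out: Moves the arm, as the interface text tells. Its arguments: {"type":"object","properties":{"series":{"type":"array","items":{"type":"array","items":{"type":"number"}}}},"required":["series"]}

```bash
mkdir -p pics; ls; cat > h.py <<'E'
import numpy as np, cv2
from cell import env
def save(n,img): cv2.imwrite('pics/'+n+'.png',cv2.cvtColor(img,cv2.COLOR_RGB2BGR))
from scipy.spatial.transform import Rotation as R
def pose():
    s=env.state(); T=np.eye(4); T[:3,3]=s['eef_pos']; T[:3,:3]=R.from_euler('xyz',s['tcp_rot']).as_matrix(); return T
def c2w(cal,T=None): return cal['cam_to_world'] if 'cam_to_world' in cal else T@np.array(cal['T_tool_cam'])
def rays(cal,px,T=None):
    M=np.array(c2w(cal,T)); p=cv2.undistortPoints(np.array(px,float).reshape(-1,1,2),np.array(cal['intrinsics']),np.array(cal['D'])).reshape(-1,2)
    d=np.c_[p[:,0],-p[:,1],-np.ones(len(p))]; return M[:3,3],d@M[:3,:3].T
def onplane(cal,px,z,T=None):
    o,d=rays(cal,px,T); return o+d*((z-o[2])/d[:,2])[:,None]
def cloud(cal,depth,T=None):
    v,u=np.mgrid[0:400,0:640]; o,d=rays(cal,np.c_[u.ravel(),v.ravel()],T)
    P=o+d*depth.reshape(-1,1); P[depth.ravel()==0]=np.nan; return P.reshape(400,640,3)
E
python3 - <<'E'
from h import *
s=env.state();print(s)
for n in('scene','top'):
    p,d=env.read_camera(n);save(n+'0',p);np.savez('pics/'+n+'0.npz',p=p,d=d)
    c=env.get_calibration(n);print(n,np.round(c['cam_to_world'],3).tolist(),np.array(c['intrinsics']).tolist())
print(env.get_calibration('wrist'))
E
```

```text
pics
{'t': 0.0, 'joints': array([ 1.02538380e+00,  4.91541118e-01,  1.55943628e+00, -8.28350914e-06,
        1.09166561e+00, -1.05586902e-01]), 'qvel': array([ 0.00013656, -0.00115325,  0.00017527,  0.0007736 ,  0.00065445,
        0.00051625]), 'tau': array([ 6.98814110e-04, -6.12631559e+01, -2.58184183e+01,  6.92872563e-02,
        4.82200587e-02, -8.41100996e-05]), 'eef_pos': array([266.07047357, 565.50329344, 404.17762511]), 'tcp_rot': array([-3.14054737e+00, -1.03392385e-04,  2.70177080e+00]), 'ft_force': array([-0.85294428, -0.40403002, -0.20163802]), 'moment': array([-0.01656116, -0.03954365, -0.01866717]), 'grip_force': 0.0, 'opening': 0.9984995893424606}
scene [[-0.172, -0.681, 0.712, 1278.75], [0.985, -0.12, 0.122, 99.942], [0.002, 0.723, 0.691, 772.371], [0.0, 0.0, 0.0, 1.0]] [[383.0759572898868, 0.0, 317.16351800333734], [0.0, 383.0759572898868, 197.3793238809857], [0.0, 0.0, 1.0]]
top [[-0.015, 0.993, -0.12, 420.517], [-1.0, -0.018, -0.025, -20.567], [-0.027, 0.119, 0.993, 971.777], [0.0, 0.0, 0.0, 1.0]] [[367.81925081723483, 0.0, 315.5050373242316], [0.0, 367.81925081723483, 195.2402764551448], [0.0, 0.0, 1.0]]
{'intrinsics': array([[278.20002971,   0.        , 325.96737074],
       [  0.        , 278.20002971, 205.063493  ],
       [  0.        ,   0.        ,   1.        ]]), 'D': array([-0.01559836,  0.        ,  0.        ,  0.        ,  0.        ]), 'T_tool_cam': array([[ 6.58618763e-04,  9.60574279e-01,  2.78022698e-01,
         7.71651885e+01],
       [ 9.99999625e-01, -4.76266209e-04, -7.23428151e-04,
         6.90167030e-01],
       [-5.62493659e-04,  2.78023070e-01, -9.60574233e-01,
         1.98854831e+01],
       [ 0.00000000e+00,  0.00000000e+00,  0.00000000e+00,
         1.00000000e+00]])}
```

View pics/top0.png

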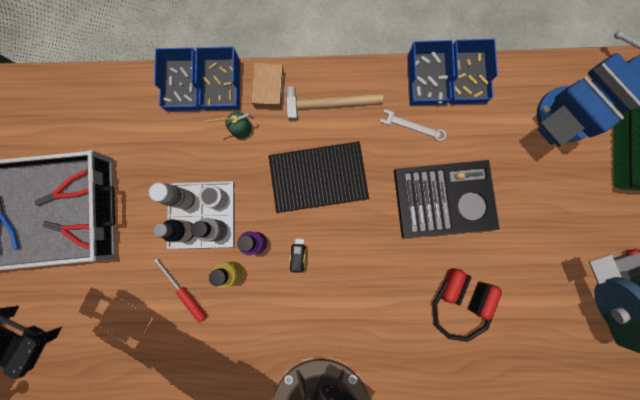

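View pics/scene0.png

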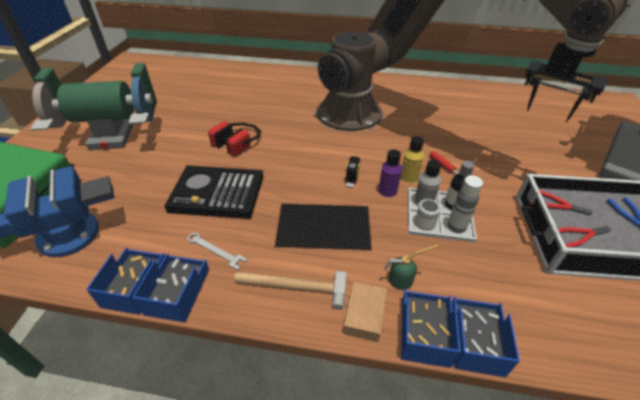

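The top view has +x up and +y left. The tray is at about (200,215). Its far row holds the aerosol (white cap, 160,191) and the short tin (212,197). Its near row holds the oil bottle (grey cap, 163,230) and the grey cone can (black cap, 203,229). The purple (252,243) and yellow (223,274) cone cans are look-alikes outside the tray. The mat is at (318,177), the foam pocket at (473,206), the oiler at (239,124) and the tape at (299,256).

```bash
python3 - <<'E'
from h import *
f=np.load('pics/top0.npz');p,d=f['p'],f['d'];cal=env.get_calibration('top');P=cloud(cal,d)
def big(m,roi):
    k=np.zeros(m.shape,np.uint8);u0,v0,u1,v1=roi;k[v0:v1,u0:u1]=m[v0:v1,u0:u1]*255
    k=cv2.morphologyEx(k,cv2.MORPH_CLOSE,np.ones((5,5)));c,_=cv2.findContours(k,0,2);return max(c,key=cv2.contourArea)
dark=p.max(2)<70
def rect(c,z,name):
    c=c.reshape(-1,2);w=onplane(cal,c,z)[:,:2].astype(np.float32);r=cv2.minAreaRect(w);print(name,r);
rect(big(dark,(262,135,375,218)),3,'mat');rect(big(dark,(390,155,505,245)),30,'foam')
grey=(p.max(2).astype(int)-p.min(2)<40)
rect(big(grey,(150,170,240,255)),13,'tray(biased by cans)')
g=(p.min(2)>85)&(p.max(2).astype(int)-p.min(2)<40)
c=big(g,(450,185,495,228));e=cv2.fitEllipse(c);print('pocket',e,onplane(cal,[e[0]],20))
print('depth pts: pocket',P[206,473],'mat',P[177,318],'foam',P[232,430],'traycorner',P[187,231])
for n,uv in dict(aer=(160,191),oil=(163,230),cone=(203,229),tin=(212,197),oiler=(239,124),tape=(299,256),purple=(248,243)).items():
    print(n,P[uv[1],uv[0]].round(1))
E
python3 - <<'E'
import cv2
a=cv2.imread('pics/top0.png');b=cv2.imread('pics/scene0.png')
cv2.imwrite('pics/crop0.png',cv2.resize(cv2.hconcat([a[160:300,140:280],b[140:280,370:510]]),None,fx=2.85,fy=2.85,interpolation=2))
E
```

```text
mat ((587.4507446289062, -3.0212860107421875), (156.51564025878906, 247.0544891357422), 7.617650985717773)
foam ((519.513916015625, -326.9219970703125), (177.18287658691406, 242.33836364746094), 4.405110836029053)
tray(biased by cans) ((489.4965515136719, 323.5363464355469), (176.69712829589844, 237.96983337402344), 0.3294886648654938)
pocket ((471.30645751953125, 205.88084411621094), (25.912853240966797, 27.8172550201416), 136.3330078125) [[ 500.48371636 -395.28324204   20.        ]]
depth pts: pocket [ 500.04116902 -399.21784506   20.77024933] mat [586.0893287   -3.60842749   3.24776965] foam [ 435.27335063 -283.9413623    31.90764791] traycorner [563.36832278 229.27074136   4.12544247]
aer [533.1 345.2 168.2]
oil [447.1 342.7 151.8]
cone [448.1 255.6 143.5]
tin [529.8 260.2  67.1]
oiler [716.1 194.6  66.4]
tape [381.2  45.   61. ]
purple [415.1 153.9 140.5]
```

View pics/crop0.png

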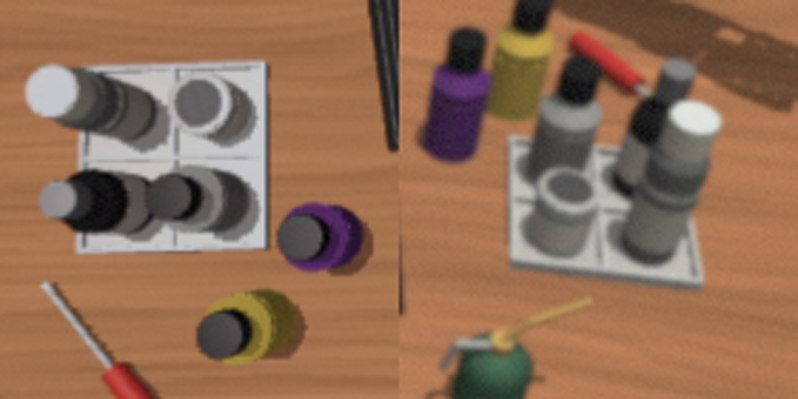

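The crop confirms it: the cone can is the grey steel one inside the tray, top view (203,229). The purple and yellow ones stand outside the tray. I'll move above the tray for a close look.

Emit:
carry_out(series=[[-0.1,-0.045,-0.005,-8,1],[-0.2,-0.09,-0.01,-16,1],[-0.26,-0.12,-0.014,-22,1],[-0.3,-0.137,-0.016,-25.2,1],[-0.315,-0.1435,-0.016,-25.2,1],[-0.315,-0.1435,-0.016,-25.2,1],[-0.315,-0.1435,-0.016,-25.2,1],[-0.315,-0.1435,-0.016,-25.2,1]])

```text
t: 1.1
eef_pos: [489.7, 301.9, 420.5]
tcp_rot: [-3.142, -0.001, 3.141]
ft_force: [0.0, 0.4, -0.6]
opening: 1.004
grip_force: 0.0
```

```bash
python3 - <<'E'
from h import *
T=pose();p,d=env.read_camera('wrist');save('w1',p);np.savez('pics/w1.npz',p=p,d=d,T=T)
cal=env.get_calibration('wrist');P=cloud(cal,d,T);print(T.round(2))
z=P[...,2]
def circ(m,n,z):
    k=(m*255).astype(np.uint8);c,_=cv2.findContours(k,0,2);c=max(c,key=cv2.contourArea)
    w=onplane(cal,c.reshape(-1,2),z,T)[:,:2].astype(np.float32);print(n,cv2.minEnclosingCircle(w),w.mean(0),np.median(P[m][:,2]))
def near(x,y,r=45): return np.hypot(P[...,0]-x,P[...,1]-y)<r
circ((z>160)&near(533,345),'aer',169)
circ((z>146)&(z<160)&near(447,343,35),'oil',154)
circ((z>136)&(z<148)&near(448,257,35),'cone',144)
circ((z>64)&(z<76)&near(530,260),'tin',70)
m=(z>-5)&(z<16)&near(489,301,160)&((p.min(2)>90)&(p.max(2).astype(int)-p.min(2)<40))
w=P[m][:,:2].astype(np.float32);print('tray',cv2.minAreaRect(w),np.percentile(w,[1,99],axis=0))
E
```

```text
[[ -1.     0.    -0.   489.68]
 [  0.     1.    -0.   301.88]
 [  0.    -0.    -1.   420.49]
 [  0.     0.     0.     1.  ]]
aer ((535.8681030273438, 361.0215759277344), 32.399662017822266) [532.8907  360.53445] 237.88664425922371
oil ((448.84796142578125, 350.39947509765625), 15.759435653686523) [449.19467 349.5619 ] 154.12106737335392
cone ((450.5140686035156, 268.66229248046875), 19.051868438720703) [450.28738 269.0787 ] 144.20285964508062
tin ((533.3649291992188, 268.9293212890625), 28.72174644470215) [533.2873  269.05637] 70.48642427766669
tray ((498.8898620605469, 316.83392333984375), (187.93751525878906, 190.79998779296875), 0.6542040109634399) [[406.31752625 224.9858017 ]
 [575.94263306 395.39816284]]
```

View pics/w1.png

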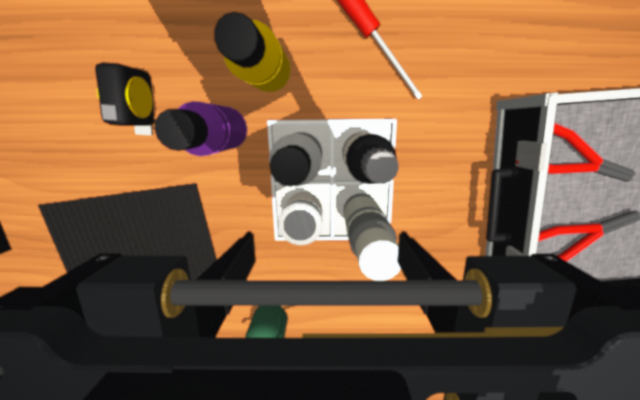

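```bash
python3 - <<'E'
from h import *
H=dict(aer=(533,352,169,21),oil=(448,347,154,15),cone=(449,263,144,19),tin=(532,265,70,28))
for n in('top','scene','w1'):
    f=np.load(f'pics/{n}0.npz' if n!='w1' else 'pics/w1.npz');p,d=f['p'],f['d'];cal=env.get_calibration('wrist' if n=='w1' else n)
    print(n,np.round(cal['D'],4)); T=f['T'] if n=='w1' else None
    P=cloud(cal,d,T)
    for k,(x,y,z,r) in H.items():
        m=(abs(P[...,2]-z)<5)&(np.hypot(P[...,0]-x,P[...,1]-y)<r+22)
        c,_=cv2.findContours((m*255).astype(np.uint8),0,2)
        if not c: print(k,'none');continue
        c=max(c,key=cv2.contourArea);w=onplane(cal,c.reshape(-1,2),z,T)[:,:2].astype(np.float32);print(k,np.round(cv2.minEnclosingCircle(w)[0],1),np.round(cv2.minEnclosingCircle(w)[1],1),np.median(P[m][:,2]).round(1))
    if n!='scene':
        v,u=[c.ravel() for c in np.mgrid[0:400,0:640]];b=((p.min(2)>150)&(p.max(2).astype(int)-p.min(2)<40)).astype(np.uint8)*255
        roi=np.zeros_like(b); roi[(slice(170,260),slice(155,240)) if n=='top' else (slice(110,250),slice(255,400))]=255
        c,_=cv2.findContours(b&roi,0,2);c=max(c,key=cv2.contourArea).reshape(-1,2)
        w=onplane(cal,c,13,T)[:,:2];print('tray mins/max',w.min(0),w.max(0))
E
```

```text
top [0.0175 0.     0.     0.     0.    ]
aer [531.  349.2] 21.6 167.8
oil [448.3 348.5] 16.4 152.5
cone [448.8 264.4] 18.9 142.8
tin [531.9 265.1] 28.2 68.8
tray mins/max [404.38492047 222.35196742] [576.95935286 393.12119898]
scene [-0.0097  0.      0.      0.      0.    ]
aer [537.1 349.6] 22.2 168.0
oil [453.1 349.2] 16.5 153.1
cone [453.9 267.4] 21.1 143.1
tin [538.8 269.1] 29.6 69.2
w1 [-0.0156  0.      0.      0.      0.    ]
aer [531.8 351.4] 21.0 169.1
oil [448.9 350.6] 15.6 154.2
cone [450.4 268.1] 18.8 144.2
tin [533.6 268.6] 28.4 70.5
tray mins/max [405.11409109 223.14428265] [584.38942816 397.27157413]
```

The wrist view shows the aerosol at (380,260), oil bottle at (380,160), cone can at (291,165) and tin at (301,222), all in the tray. The three cameras agree to within a few mm, the heights match, and the spacing is about 83 mm against the expected 84. First I pick up the aerosol.

Emit:
carry_out(series=[[-0.02,0.025,0,0,0.65],[-0.042,0.049,0,0,0.65],[-0.042,0.049,0.03,0,0.65],[-0.042,0.049,0.06,0,0.65],[-0.042,0.049,0.085,0,0.65],[-0.042,0.049,0.098,0,0.65],[-0.042,0.049,0.098,0,0.65],[-0.042,0.049,0.098,0,0.2],[-0.042,0.049,0.098,0,0.2],[-0.042,0.049,0.098,0,0.2],[-0.042,0.049,0.098,0,0.2],[-0.042,0.049,0.098,0,0.2],[-0.042,0.049,0.098,0,0.2],[-0.042,0.049,0.08,0,0.2],[-0.042,0.049,0.05,0,0.2],[-0.042,0.049,0.015,0,0.2],[-0.042,0.049,-0.02,0,0.2],[-0.042,0.049,-0.042,0,0.2],[-0.042,0.049,-0.052,0,0.2],[-0.042,0.049,-0.052,0,0.2]])

```text
t: 3.65
eef_pos: [531.8, 350.5, 473.1]
tcp_rot: [3.141, 0.0, -3.142]
ft_force: [-0.0, -0.2, -3.0]
opening: 0.44
grip_force: 30.0
```

Emit:
carry_out(series=[[-0.003,-0.02,0,0,0.2],[-0.009,-0.06,0,0,0.2],[-0.017,-0.11,0,0,0.2],[-0.025,-0.16,0,0,0.2],[-0.032,-0.21,0,0,0.2],[-0.04,-0.26,0,0,0.2],[-0.048,-0.31,0,0,0.2],[-0.055,-0.36,0,0,0.2],[-0.061,-0.4,0,0,0.2],[-0.065,-0.425,0.0,0,0.2],[-0.0665,-0.4305,0.03,0,0.2],[-0.0665,-0.4305,0.07,0,0.2],[-0.0665,-0.4305,0.1,0,0.2],[-0.0665,-0.4305,0.125,0,0.2],[-0.0665,-0.4305,0.14,0,0.2],[-0.0665,-0.4305,0.14,0,0.2]])

```text
t: 5.65
eef_pos: [598.3, -80.4, 331.7]
tcp_rot: [3.141, -0.002, 3.141]
ft_force: [-0.4, -0.0, -1.9]
opening: 0.44
grip_force: 30.0
```

```bash
python3 - <<'E'
from h import *
T=pose();p,d=env.read_camera('wrist');save('w2',p);print(T[:3,3])
np.savez('pics/w2.npz',p=p,d=d,T=T)
p2,d2=env.read_camera('scene');save('s2',p2[120:290,220:500].repeat(2,0).repeat(2,1))
cal=env.get_calibration('wrist');P=cloud(cal,d,T)
k=((p.max(2)<70)&(abs(P[...,2]-3)<6)).astype(np.uint8)*255
k=cv2.morphologyEx(k,cv2.MORPH_OPEN,np.ones((5,5)));c,_=cv2.findContours(k,0,2);c=max(c,key=cv2.contourArea)
w=onplane(cal,c.reshape(-1,2),3,T)[:,:2].astype(np.float32);print(cv2.minAreaRect(w),w.min(0),w.max(0))
E
```

```text
[598.27291554 -80.36889585 331.7195754 ]
((571.1030883789062, -70.29962158203125), (103.2363052368164, 115.99666595458984), 7.531273365020752) [ 516.87537 -133.91656] [617.20825  -11.317624]
```

View pics/w2.png

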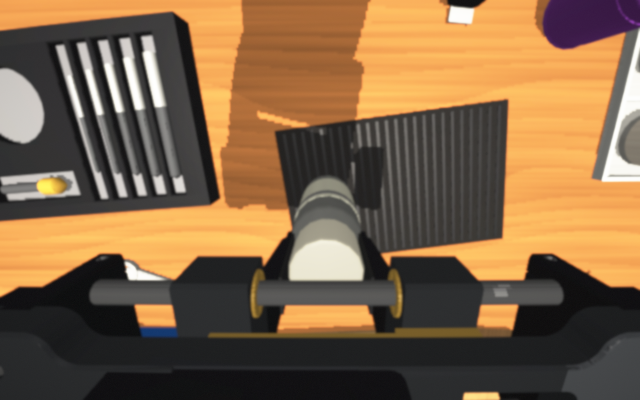

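View pics/s2.png

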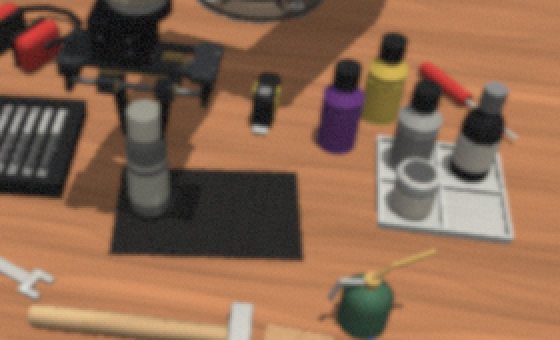

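The aerosol is upright, held over the right part of the mat (wrist image, base at (325,185)). The near-right mat corner at (277,131) matches my estimate. I set it down, release, and go above the oil bottle.

Emit:
carry_out(series=[[0,0,0.006,0,0.2],[0,0,0.0098,0,0.2],[0,0,0.01,0,0.2],[0,0,0.01,0,0.2],[0,0,0.01,0,0.65],[0,0,0.01,0,0.65],[0,0,0.01,0,0.65],[0,0,-0.02,0,0.65],[0,0,-0.06,0,0.65],[0,0,-0.1,0,0.65],[0.02,0.06,-0.1,0,0.65],[0.04,0.12,-0.1,0,0.65],[0.06,0.18,-0.1,0,0.65],[0.08,0.24,-0.1,0,0.65],[0.1,0.3,-0.1,0,0.65],[0.12,0.35,-0.1,0,0.65],[0.135,0.4,-0.1,0,0.65],[0.145,0.42,-0.1,0,0.65],[0.149,0.4305,-0.1,0,0.65],[0.149,0.4305,-0.1,0,0.65]])

```text
t: 8.25
eef_pos: [449.5, 350.6, 432.8]
tcp_rot: [3.142, 0.0, -3.141]
ft_force: [0.5, -0.8, -0.8]
opening: 0.649
grip_force: 0.0
```

Emit:
carry_out(series=[[0,0,0.03,0,0.55],[0,0,0.07,0,0.55],[0,0,0.1,0,0.55],[0,0,0.118,0,0.55],[0,0,0.1238,0,0.55],[0,0,0.1238,0,0.55],[0,0,0.1238,0,0.1],[0,0,0.1238,0,0.1],[0,0,0.1238,0,0.1],[0,0,0.1238,0,0.1],[0,0,0.1238,0,0.1],[0,0,0.1238,0,0.1],[0,0,0.105,0,0.1],[0,0,0.07,0,0.1],[0,0,0.035,0,0.1],[0,0,0,0,0.1],[0,0,-0.025,0,0.1],[0,0,-0.036,0,0.1],[0,0,-0.036,0,0.1]])

```text
t: 10.62
eef_pos: [449.4, 350.5, 468.5]
tcp_rot: [3.142, -0.0, -3.142]
ft_force: [0.7, -0.1, -2.8]
opening: 0.311
grip_force: 30.0
```

Emit:
carry_out(series=[[-0.008,-0.02,0,0,0.1],[-0.024,-0.06,0,0,0.1],[-0.043,-0.11,0,0,0.1],[-0.063,-0.16,0,0,0.1],[-0.083,-0.21,0,0,0.1],[-0.102,-0.26,0,0,0.1],[-0.12,-0.305,0,0,0.1],[-0.132,-0.335,0,0,0.1],[-0.1386,-0.3515,0.01,0,0.1],[-0.1386,-0.3515,0.05,0,0.1],[-0.1386,-0.3515,0.09,0,0.1],[-0.1386,-0.3515,0.125,0,0.1],[-0.1386,-0.3515,0.15,0,0.1],[-0.1386,-0.3515,0.158,0,0.1],[-0.1386,-0.3515,0.1602,0,0.1],[-0.1386,-0.3515,0.1605,0,0.1],[-0.1386,-0.3515,0.1605,0,0.1]])

```text
t: 12.75
eef_pos: [588.1, -0.9, 308.7]
tcp_rot: [-3.142, 0.001, -3.141]
ft_force: [-0.2, 0.8, -2.8]
opening: 0.31
grip_force: 30.0
```

Emit:
carry_out(series=[[0,0,0.0005,0,0.1],[0,0,0.0005,0,0.55],[0,0,0.0005,0,0.55],[0,0,0.0005,0,0.55],[0,0,-0.03,0,0.55],[0,0,-0.08,0,0.6],[0,0,-0.12,0,0.6],[0.03,0.05,-0.12,0,0.6],[0.06,0.1,-0.12,0,0.6],[0.08,0.15,-0.12,0,0.6],[0.105,0.2,-0.12,0,0.6],[0.125,0.24,-0.12,0,0.6],[0.138,0.268,-0.12,0,0.6],[0.138,0.268,-0.12,0,0.6],[0.138,0.268,-0.12,0,0.6]])

```text
t: 14.62
eef_pos: [450.3, 266.7, 428.2]
tcp_rot: [-3.142, 0.0, -3.141]
ft_force: [-0.5, 0.6, 1.1]
opening: 0.6
grip_force: 0.0
```

Emit:
carry_out(series=[[0,0,0.03,0,0.6],[0,0,0.07,0,0.6],[0,0,0.1,0,0.6],[0,0,0.122,0,0.6],[0,0,0.129,0,0.6],[0,0,0.129,0,0.6],[0,0,0.129,0,0.1],[0,0,0.129,0,0.1],[0,0,0.129,0,0.1],[0,0,0.129,0,0.1],[0,0,0.129,0,0.1],[0,0,0.129,0,0.1],[0,0,0.11,0,0.1],[0,0,0.075,0,0.1],[0,0,0.04,0,0.1],[0,0,0,0,0.1],[0,0,-0.022,0,0.1],[0,0,-0.032,0,0.1],[0,0,-0.032,0,0.1]])

```text
t: 17.0
eef_pos: [450.0, 267.0, 460.0]
tcp_rot: [3.142, -0.0, -3.142]
ft_force: [0.2, -0.4, -3.8]
opening: 0.392
grip_force: 30.0
```

Emit:
carry_out(series=[[-0.012,-0.018,0,0,0.1],[-0.036,-0.055,0,0,0.1],[-0.064,-0.095,0,0,0.1],[-0.09,-0.135,0,0,0.1],[-0.115,-0.17,0,0,0.1],[-0.1275,-0.189,0,0,0.1],[-0.1275,-0.189,0.03,0,0.1],[-0.1275,-0.189,0.07,0,0.1],[-0.1275,-0.189,0.11,0,0.1],[-0.1275,-0.189,0.14,0,0.1],[-0.1275,-0.189,0.155,0,0.1],[-0.1275,-0.189,0.161,0,0.1],[-0.1275,-0.189,0.1618,0,0.1],[-0.1275,-0.189,0.1618,0,0.1],[-0.1275,-0.189,0.1618,0,0.6],[-0.1275,-0.189,0.1618,0,0.6],[-0.1275,-0.189,0.1618,0,0.6],[-0.1275,-0.189,0.13,0,0.6],[-0.1275,-0.189,0.09,0,0.6],[-0.1275,-0.189,0.05,0,0.6]])

```text
t: 19.5
eef_pos: [577.5, 78.0, 411.5]
tcp_rot: [3.142, -0.0, 3.142]
ft_force: [-0.2, -0.8, 0.3]
opening: 0.598
grip_force: 0.0
```

Emit:
carry_out(series=[[0.012,0.05,-0.02,0,0.9],[0.024,0.1,-0.02,0,0.9],[0.036,0.15,-0.02,0,0.9],[0.0445,0.19,-0.02,0,0.9],[0.0445,0.19,-0.02,0,0.9],[0.0445,0.19,-0.02,0,0.9]])

```text
t: 20.25
eef_pos: [533.2, 267.7, 430.2]
tcp_rot: [-3.141, -0.0, -3.141]
ft_force: [0.5, 0.4, 0.6]
opening: 0.902
grip_force: 0.0
```

```bash
python3 - <<'E'
from h import *
T=pose();p,d=env.read_camera('wrist');save('w3',p);print(T[:3,3])
cal=env.get_calibration('wrist');P=cloud(cal,d,T)
m=(abs(P[...,2]-70)<5)&(np.hypot(P[...,0]-533,P[...,1]-268)<50)
c,_=cv2.findContours((m*255).astype(np.uint8),0,2);c=max(c,key=cv2.contourArea);print('tin',cv2.minEnclosingCircle(onplane(cal,c.reshape(-1,2),70,T)[:,:2].astype(np.float32)))
b=((p.min(2)>130)&(p.max(2).astype(int)-p.min(2)<45)&(P[...,2]<20)&(np.hypot(P[...,0]-491,P[...,1]-309)<140))
c,_=cv2.findContours((b*255).astype(np.uint8),0,2);c=max(c,key=cv2.contourArea);print('tray',cv2.minAreaRect(onplane(cal,c.reshape(-1,2),13,T)[:,:2].astype(np.float32)))
p2,d2=env.read_camera('top');save('t3',p2[100:270,140:520].repeat(2,0).repeat(2,1))
cal=env.get_calibration('top');P=cloud(cal,d2)
for n,x,y,z in(('aer',598,-80,168),('oil',588,-1,153),('cone',577,78,143)):
    m=(abs(P[...,2]-z)<5)&(np.hypot(P[...,0]-x,P[...,1]-y)<40)
    c,_=cv2.findContours((m*255).astype(np.uint8),0,2);c=max(c,key=cv2.contourArea);print(n,cv2.minEnclosingCircle(onplane(cal,c.reshape(-1,2),z,None)[:,:2].astype(np.float32)))
E
```

```text
[533.1676723  267.66627303 430.20156508]
tin ((533.8318481445312, 268.0361633300781), 28.285186767578125)
tray ((492.0703430175781, 310.12493896484375), (172.4944610595703, 173.0437774658203), 0.6430463790893555)
aer ((597.0916137695312, -79.35043334960938), 20.630983352661133)
oil ((585.1180419921875, -1.4485158920288086), 15.073246002197266)
cone ((575.2717895507812, 76.66264343261719), 18.831174850463867)
```

View pics/w3.png

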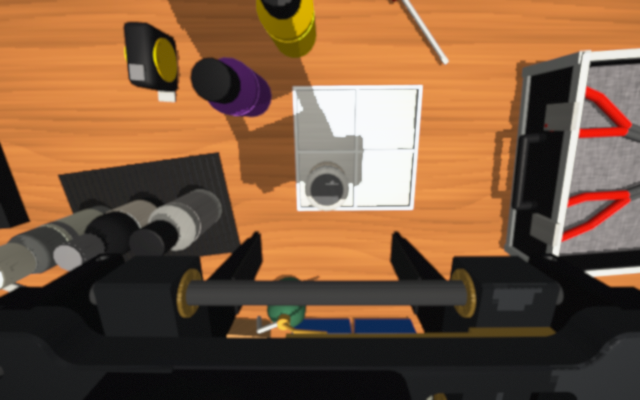

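View pics/t3.png

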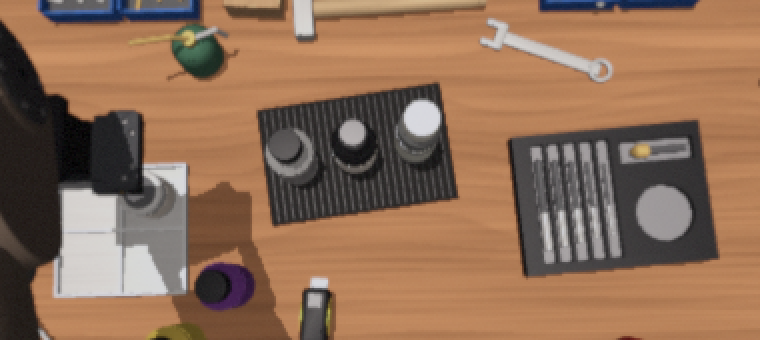

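The three stand upright on the mat (t3 crop: cone can (290,145), oil bottle (352,132), aerosol (421,118)). The tin is alone in the tray (w3 at (326,188)). I grip the tin.

Emit:
carry_out(series=[[0,0,0.03,0,0.9],[0,0,0.08,0,0.9],[0,0,0.13,0,0.9],[0,0,0.17,0,0.9],[0,0,0.2,0,0.9],[0,0,0.212,0,0.9],[0,0,0.2152,0,0.9],[0,0,0.2152,0,0.9],[0,0,0.2152,0,0.3],[0,0,0.2152,0,0.3],[0,0,0.2152,0,0.3],[0,0,0.2152,0,0.3],[0,0,0.2152,0,0.3],[0,0,0.2152,0,0.3],[0,0,0.2,0,0.3],[0,0,0.17,0,0.3],[0,0,0.13,0,0.3],[0,0,0.08,0,0.3],[0,0,0.03,0,0.3],[0,0,0,0,0.3]])

```text
t: 22.85
eef_pos: [532.7, 267.9, 433.5]
tcp_rot: [3.141, 0.003, 3.142]
ft_force: [-0.2, -0.7, -1.5]
opening: 0.585
grip_force: 30.0
```

Emit:
carry_out(series=[[0.002,-0.02,0,0,0.3],[0.006,-0.06,0,0,0.3],[0.01,-0.11,0,0,0.3],[0.015,-0.16,0,0,0.3],[0.02,-0.21,0,0,0.3],[0.025,-0.26,0,0,0.3],[0.03,-0.31,0,0,0.3],[0.035,-0.36,0,0,0.3],[0.04,-0.41,0,0,0.3],[0.045,-0.46,0,0,0.3],[0.05,-0.51,0,0,0.3],[0.053,-0.55,0,0,0.3],[0.053,-0.568,0,0,0.3],[0.053,-0.568,0,0,0.3],[0.053,-0.568,0,0,0.3]])

```text
t: 24.72
eef_pos: [480.0, -298.9, 429.8]
tcp_rot: [3.141, -0.001, -3.141]
ft_force: [0.8, -0.3, -2.7]
opening: 0.586
grip_force: 30.0
```

```bash
python3 - <<'E'
from h import *
T=pose();p,d=env.read_camera('wrist');save('w4',p);print(T[:3,3])
cal=env.get_calibration('wrist');P=cloud(cal,d,T)
near=np.hypot(P[...,0]-500,P[...,1]+393)<55
m=near&(abs(P[...,2]-20)<6)&(p.min(2)>75)
m=cv2.morphologyEx((m*255).astype(np.uint8),cv2.MORPH_OPEN,np.ones((3,3)))
c,_=cv2.findContours(m,0,2);c=max(c,key=cv2.contourArea);print('pocket',cv2.boundingRect(c),cv2.minEnclosingCircle(onplane(cal,c.reshape(-1,2),20,T)[:,:2].astype(np.float32)))
# rim: contour where foam top begins, same on plane 30
print('30',cv2.minEnclosingCircle(onplane(cal,c.reshape(-1,2),30,T)[:,:2].astype(np.float32)))
t=(abs(P[...,2]-(T[2,3]-145))<10)&(np.hypot(P[...,0]-T[0,3],P[...,1]-T[1,3])<50);print('tin top z',np.nanmedian(P[t][:,2]), t.sum())
E
```

```text
[ 480.00758362 -298.94491549  429.83763479]
pocket (236, 173, 48, 48) ((503.3118896484375, -393.5457458496094), 35.9279670715332)
30 ((500.7400817871094, -391.1181640625), 35.0067253112793)
tin top z 284.74682327550784 6913
```

View pics/w4.png

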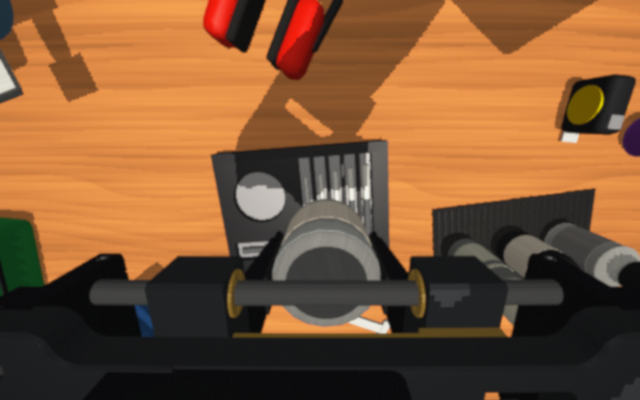

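The pocket is at (260,197) in w4: fitted radius 35.9 at floor height, centre about (502,-394). The tin hangs upright with its top at 285 mm, as expected. Inserting.

Emit:
carry_out(series=[[-0.005,-0.02,0,0,0.3],[-0.012,-0.05,0,0,0.3],[-0.018,-0.08,0,0,0.3],[-0.022,-0.095,0,0,0.3],[-0.022,-0.095,0.03,0,0.3],[-0.022,-0.095,0.08,0,0.3],[-0.022,-0.095,0.12,0,0.3],[-0.022,-0.095,0.155,0,0.3],[-0.022,-0.095,0.175,0,0.3],[-0.022,-0.095,0.183,0,0.3],[-0.022,-0.095,0.189,0,0.3],[-0.022,-0.095,0.194,0,0.3],[-0.022,-0.095,0.197,0,0.3],[-0.022,-0.095,0.1985,0,0.3],[-0.022,-0.095,0.1985,0,0.3]])

```text
t: 26.65
eef_pos: [502.1, -394.9, 231.9]
tcp_rot: [-3.141, 0.0, -3.142]
ft_force: [0.1, -0.5, -2.0]
opening: 0.586
grip_force: 30.0
```

Emit:
carry_out(series=[[0,0.001,0.0007,0,0.3],[0,0.001,0.0007,0,0.3],[0,0.001,0.0007,0,0.75],[0,0.001,0.0007,0,0.75],[0,0.001,0.0007,0,0.75],[0,0.001,-0.02,0,0.75],[0,0.001,-0.06,0,0.75],[0,0.001,-0.12,0,0.75],[0,0.001,-0.18,0,0.75],[0,0.001,-0.2,0,0.75],[0,0.001,-0.2,0,0.75]])

```text
t: 28.02
eef_pos: [502.0, -393.7, 433.2]
tcp_rot: [-3.14, 0.002, -3.142]
ft_force: [0.9, -0.1, -0.6]
opening: 0.751
grip_force: 0.0
```

```bash
python3 - <<'E'
from h import *
T=pose();p,d=env.read_camera('wrist');save('w5',p);print(T[:3,3])
def ci(cal,P,T,x,y,z):
    m=(abs(P[...,2]-z)<5)&(np.hypot(P[...,0]-x,P[...,1]-y)<42)
    c,_=cv2.findContours((m*255).astype(np.uint8),0,2);c=max(c,key=cv2.contourArea);q=onplane(cal,c.reshape(-1,2),z,T)[:,:2].astype(np.float32)
    pl=P[m]; A=np.linalg.lstsq(np.c_[pl[:,:2],np.ones(len(pl))],pl[:,2],rcond=None)[0]
    print(np.round([*cv2.minEnclosingCircle(q)[0],cv2.minEnclosingCircle(q)[1],np.median(pl[:,2]),*np.degrees(A[:2])],1))
cal=env.get_calibration('wrist');ci(cal,cloud(cal,d,T),T,502,-394,86)
p2,d2=env.read_camera('top');cal=env.get_calibration('top');P=cloud(cal,d2);ci(cal,P,None,502,-394,86)
save('t5',p2[120:260,380:520].repeat(3,0).repeat(3,1))
E
```

```text
[ 501.99572686 -393.7407778   433.17653824]
[ 5.029e+02 -3.944e+02  2.830e+01  8.640e+01  8.000e-01  1.000e-01]
[ 5.015e+02 -3.925e+02  2.940e+01  8.520e+01 -5.000e-01 -4.000e-01]
```

View pics/w5.png

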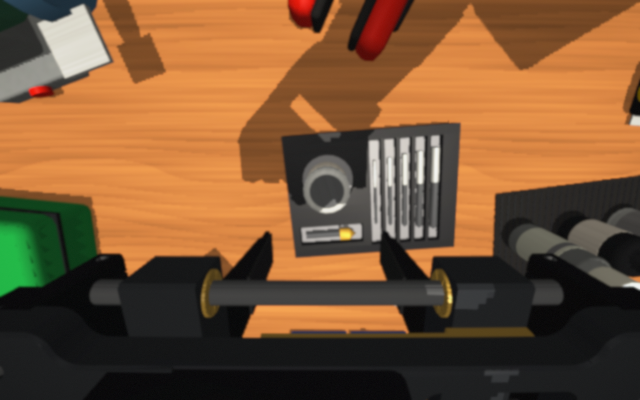

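The tin is seated: w5 shows it at (326,188), upright and within the pocket. Its top is at 86 mm (20+66) and level. Next I return the containers, cone can first.

Emit:
carry_out(series=[[-0.009,0.055,0,0,0.6],[-0.018,0.115,0,0,0.6],[-0.027,0.175,0,0,0.6],[-0.037,0.235,0,0,0.6],[-0.047,0.295,0,0,0.6],[-0.056,0.355,0,0,0.6],[-0.065,0.41,0,0,0.6],[-0.072,0.45,0,0,0.6],[-0.0755,0.4717,0,0,0.6],[-0.0755,0.4717,0,0,0.6],[-0.0755,0.4717,0,0,0.6],[-0.0755,0.4717,0,0,0.6]])

```text
t: 29.62
eef_pos: [577.6, 76.9, 431.3]
tcp_rot: [-3.142, -0.001, 3.141]
ft_force: [0.1, -0.3, -0.8]
opening: 0.601
grip_force: 0.0
```

Emit:
carry_out(series=[[0,0.001,0.03,0,0.6],[0,0.001,0.07,0,0.6],[0,0.001,0.105,0,0.6],[0,0.001,0.126,0,0.6],[0,0.001,0.133,0,0.6],[0,0.001,0.133,0,0.6],[0,0.001,0.133,0,0.1],[0,0.001,0.133,0,0.1],[0,0.001,0.133,0,0.1],[0,0.001,0.133,0,0.1],[0,0.001,0.133,0,0.1],[0,0.001,0.133,0,0.1],[0,0.001,0.12,0,0.1],[0,0.001,0.085,0,0.1],[0,0.001,0.045,0,0.1],[0,0.001,0.005,0,0.1],[0,0.001,-0.02,0,0.1],[0,0.001,-0.029,0,0.1],[0,0.001,-0.029,0,0.1]])

```text
t: 32.0
eef_pos: [577.4, 78.8, 460.6]
tcp_rot: [3.141, -0.0, -3.142]
ft_force: [0.6, 0.3, -2.8]
opening: 0.394
grip_force: 30.0
```

Emit:
carry_out(series=[[0.012,0.018,0,0,0.1],[0.036,0.055,0,0,0.1],[0.064,0.095,0,0,0.1],[0.09,0.135,0,0,0.1],[0.115,0.17,0,0,0.1],[0.127,0.189,0,0,0.1],[0.127,0.189,0.03,0,0.1],[0.127,0.189,0.07,0,0.1],[0.127,0.189,0.11,0,0.1],[0.127,0.189,0.14,0,0.1],[0.127,0.189,0.154,0,0.1],[0.127,0.189,0.16,0,0.1],[0.127,0.189,0.161,0,0.1],[0.127,0.189,0.161,0,0.1],[0.127,0.189,0.161,0,0.6],[0.127,0.189,0.161,0,0.6],[0.127,0.189,0.161,0,0.6],[0.127,0.189,0.13,0,0.6],[0.127,0.189,0.08,0,0.6],[0.127,0.189,0.03,0,0.6]])

```text
t: 34.5
eef_pos: [450.5, 267.7, 432.2]
tcp_rot: [-3.142, -0.0, 3.142]
ft_force: [0.3, 0.4, 0.6]
opening: 0.6
grip_force: 0.0
```

Emit:
carry_out(series=[[-0.02,-0.03,0,0,0.55],[-0.05,-0.09,0,0,0.55],[-0.075,-0.14,0,0,0.55],[-0.1,-0.19,0,0,0.55],[-0.12,-0.235,0,0,0.55],[-0.137,-0.2685,0,0,0.55],[-0.137,-0.2685,0,0,0.55],[-0.137,-0.2685,0,0,0.55]])

```text
t: 35.5
eef_pos: [587.3, -0.3, 430.6]
tcp_rot: [3.141, -0.0, 3.141]
ft_force: [-0.4, 1.1, 0.5]
opening: 0.546
grip_force: 0.0
```

Emit:
carry_out(series=[[-0.0005,-0.0007,0.03,0,0.55],[-0.0005,-0.0007,0.07,0,0.55],[-0.0005,-0.0007,0.1,0,0.55],[-0.0005,-0.0007,0.117,0,0.55],[-0.0005,-0.0007,0.1224,0,0.55],[-0.0005,-0.0007,0.1224,0,0.55],[-0.0005,-0.0007,0.1224,0,0.1],[-0.0005,-0.0007,0.1224,0,0.1],[-0.0005,-0.0007,0.1224,0,0.1],[-0.0005,-0.0007,0.1224,0,0.1],[-0.0005,-0.0007,0.1224,0,0.1],[-0.0005,-0.0007,0.1224,0,0.1],[-0.0005,-0.0007,0.105,0,0.1],[-0.0005,-0.0007,0.07,0,0.1],[-0.0005,-0.0007,0.035,0,0.1],[-0.0005,-0.0007,0,0,0.1],[-0.0005,-0.0007,-0.03,0,0.1],[-0.0005,-0.0007,-0.0395,0,0.1],[-0.0005,-0.0007,-0.0395,0,0.1]])

```text
t: 37.88
eef_pos: [588.0, -1.4, 469.6]
tcp_rot: [3.141, -0.0, -3.142]
ft_force: [-0.5, -1.0, -2.1]
opening: 0.312
grip_force: 30.0
```

Emit:
carry_out(series=[[0.008,0.02,0,0,0.1],[0.024,0.06,0,0,0.1],[0.043,0.11,0,0,0.1],[0.063,0.16,0,0,0.1],[0.083,0.21,0,0,0.1],[0.102,0.26,0,0,0.1],[0.12,0.305,0,0,0.1],[0.132,0.337,0,0,0.1],[0.1385,0.3525,0,0,0.1],[0.1385,0.3525,0.03,0,0.1],[0.1385,0.3525,0.07,0,0.1],[0.1385,0.3525,0.11,0,0.1],[0.1385,0.3525,0.14,0,0.1],[0.1385,0.3525,0.155,0,0.1],[0.1385,0.3525,0.16,0,0.1],[0.1385,0.3525,0.1608,0,0.1],[0.1385,0.3525,0.1608,0,0.1],[0.1385,0.3525,0.1608,0,0.55],[0.1385,0.3525,0.1608,0,0.55],[0.1385,0.3525,0.1608,0,0.55]])

```text
t: 40.38
eef_pos: [449.6, 351.1, 309.7]
tcp_rot: [3.141, 0.0, -3.142]
ft_force: [0.0, -0.2, -0.2]
opening: 0.532
grip_force: 0.0
```

Emit:
carry_out(series=[[0,0,-0.03,0,0.55],[0,0,-0.08,0,0.55],[0,0,-0.13,0,0.6],[-0.02,-0.06,-0.13,0,0.65],[-0.04,-0.12,-0.13,0,0.65],[-0.06,-0.18,-0.13,0,0.65],[-0.08,-0.24,-0.13,0,0.65],[-0.1,-0.3,-0.13,0,0.65],[-0.12,-0.35,-0.13,0,0.65],[-0.135,-0.4,-0.13,0,0.65],[-0.145,-0.425,-0.13,0,0.65],[-0.149,-0.432,-0.13,0,0.65],[-0.149,-0.432,-0.13,0,0.65],[-0.149,-0.432,-0.13,0,0.65]])

```text
t: 42.12
eef_pos: [598.3, -79.8, 439.6]
tcp_rot: [3.141, -0.0, -3.14]
ft_force: [0.3, -0.2, -0.1]
opening: 0.65
grip_force: 0.0
```

Emit:
carry_out(series=[[0,0,0.03,0,0.65],[0,0,0.07,0,0.65],[0,0,0.1,0,0.65],[0,0,0.113,0,0.65],[0,0,0.118,0,0.65],[0,0,0.118,0,0.65],[0,0,0.118,0,0.2],[0,0,0.118,0,0.2],[0,0,0.118,0,0.2],[0,0,0.118,0,0.2],[0,0,0.118,0,0.2],[0,0,0.118,0,0.2],[0,0,0.1,0,0.2],[0,0,0.065,0,0.2],[0,0,0.03,0,0.2],[0,0,-0.005,0,0.2],[0,0,-0.028,0,0.2],[0,0,-0.036,0,0.2],[0,0,-0.036,0,0.2]])

```text
t: 44.5
eef_pos: [598.5, -81.0, 474.8]
tcp_rot: [3.141, -0.001, 3.142]
ft_force: [0.5, 0.1, -2.6]
opening: 0.441
grip_force: 30.0
```

Emit:
carry_out(series=[[0.003,0.02,0,0,0.2],[0.009,0.06,0,0,0.2],[0.017,0.11,0,0,0.2],[0.025,0.16,0,0,0.2],[0.032,0.21,0,0,0.2],[0.04,0.26,0,0,0.2],[0.048,0.31,0,0,0.2],[0.055,0.36,0,0,0.2],[0.061,0.4,0,0,0.2],[0.065,0.425,0,0,0.2],[0.066,0.4325,0.02,0,0.2],[0.066,0.4325,0.06,0,0.2],[0.066,0.4325,0.1,0,0.2],[0.066,0.4325,0.13,0,0.2],[0.066,0.4325,0.146,0,0.2],[0.066,0.4325,0.152,0,0.2],[0.066,0.4325,0.153,0,0.2],[0.066,0.4325,0.153,0,0.2]])

```text
t: 46.75
eef_pos: [532.6, 351.7, 323.2]
tcp_rot: [3.141, 0.001, -3.142]
ft_force: [-0.8, 0.4, -2.3]
opening: 0.436
grip_force: 30.0
```

Emit:
carry_out(series=[[0,0,0,0,0.65],[0,0,0,0,0.65],[0,0,0,0,0.65],[0,0,-0.03,0,0.65],[0,0,-0.08,0,0.65],[0,0,-0.12,0,0.65],[0.01,-0.05,-0.12,0,0.65],[0.02,-0.11,-0.12,0,0.65],[0.03,-0.17,-0.12,0,0.65],[0.04,-0.2,-0.12,0,0.65],[0.04,-0.2,-0.12,0,0.65],[0.04,-0.2,-0.12,0,0.65]])

```text
t: 48.25
eef_pos: [492.8, 152.0, 442.7]
tcp_rot: [3.141, 0.001, 3.141]
ft_force: [0.6, 0.6, 0.3]
opening: 0.648
grip_force: 0.0
```

```bash
python3 - <<'E'
from h import *
T=pose();p,d=env.read_camera('wrist');save('w6',p);print(T[:3,3])
p2,d2=env.read_camera('top');save('t6',p2[100:270,140:520].repeat(2,0).repeat(2,1))
for n,dd,TT in(('wrist',d,T),('top',d2,None)):
    cal=env.get_calibration(n);P=cloud(cal,dd,TT)
    for k,x,y,z in(('aer',532,351,169),('oil',449,351,154),('cone',450,267,144),('tin',502,-394,86),('oiler',716,195,66),('tape',381,45,61)):
        m=(abs(P[...,2]-z)<5)&(np.hypot(P[...,0]-x,P[...,1]-y)<40)
        c,_=cv2.findContours((m*255).astype(np.uint8),0,2)
        if c: c=max(c,key=cv2.contourArea);print(n,k,np.round(cv2.minEnclosingCircle(onplane(cal,c.reshape(-1,2),z,TT)[:,:2].astype(np.float32))[0],1),np.median(P[m][:,2]).round(1))
E
```

```text
[492.84802899 151.97628119 442.65357597]
wrist aer [531.3 350.6] 169.0
wrist oil [448.8 349.2] 154.1
wrist cone [450.7 266.3] 144.2
wrist oiler [721.4 205.9] 64.4
wrist tape [378.   54.2] 61.4
top cone [466.4 268.3] 142.8
top tin [ 501.1 -392.9] 85.3
top oiler [723.6 202.4] 64.0
top tape [376.6  48.7] 60.5
```

View pics/t6.png

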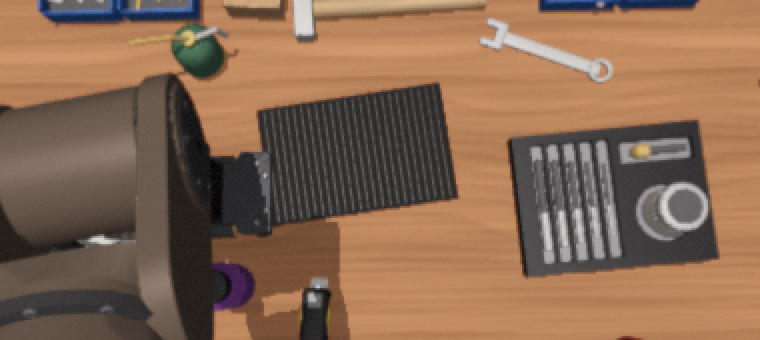

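View pics/w6.png

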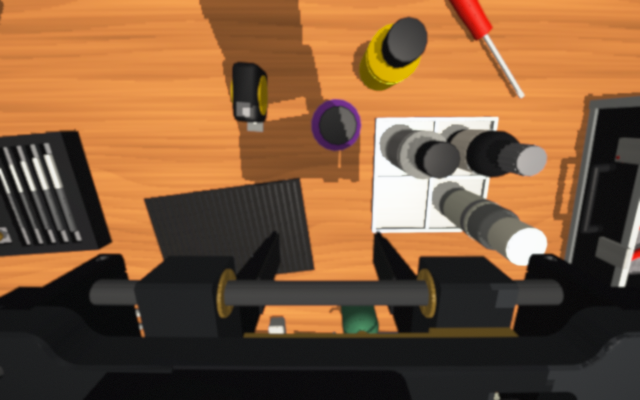

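The aerosol (525,245), oil bottle (530,158) and cone can (437,158) stand upright in their own bays in w6, within about 2 mm of where they started. The tin is in the pocket and the mat is empty. The oiler and tape are where they were, and the gripper is clear.

```bash
python3 -c "
from cell import env
print(env.job_done())"
```

```text
the job is handed in; nothing more can be done
None
```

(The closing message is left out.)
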